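# Snap the driver board onto the scanner chassis

## Task

Pick up the large circuit board with the finned heat sink, lay it the right way round over the four snap standoffs of the black chassis and let go. Then, with the fingers, press it down gently beside each standoff, never hard, until every standoff has clicked through and the board lies fully home on all four; do not let it tip much meanwhile, and leave the tape, the lens and the figurine where they are.

Things in the scene. Friction and masses are not known exactly. Their poses are not given: they have to be found in the camera images.
- board: Green rigid circuit board 170 x 120 x 3 mm, about 0.2 kg, lying flat. Origin: centre of its underside; x along the 170 mm side, z up. Four square 12 mm through holes, 84 mm apart at the +x end, 60 mm at the -x end: it fits only one way round. Black connector (8 mm high) at the middle of the +x edge, white one (6 mm) at the -x edge.
- sink (a point): Top centre of the finned aluminium heat sink at the middle of the board, the place to grip: 40 mm along board x, 28 mm along board y (grip across this), standing from the board's top face to 29 mm above its underside.
- hole0 (a point): Centre of the board's hole at board x +70, y +42 mm, level with its underside; goes over standoff0. A bare flat place to press beside it: board x +44, y +38 mm.
- hole1 (a point): Centre of the board's hole at board x +70, y -42 mm, level with its underside; goes over standoff1. A bare flat place to press beside it: board x +44, y -38 mm.
- hole2 (a point): Centre of the board's hole at board x -70, y +30 mm, level with its underside; goes over standoff2. A bare flat place to press beside it: board x -44, y +30 mm.
- hole3 (a point): Centre of the board's hole at board x -70, y -30 mm, level with its underside; goes over standoff3. A bare flat place to press beside it: board x -44, y -30 mm.
- chassis: Black flat chassis 210 x 150 x 8 mm with 14 mm lips at its short ends, on a soft foam pad, so pressing sinks it up to 15 mm (then firm); it springs back only partly. Origin: centre of its underside, about 26 mm above the table; x along the 210 mm side. Once a standoff is pushed in, the board bears at most 25 N from the fingers (a grip included); all four at once need more.
- standoff0 (a point): Centre of the shoulder face of the standoff at chassis x +70, y +42 mm, 18 mm above the chassis origin; z up. All four alike. The stud on the 19 mm round shoulder rises 13 mm. Its neck is 10.4 mm square (0.8 mm play each way in a hole); its tapered tip, about 6 mm wide, leads a hole in when within about 2 mm of true.
- standoff1 (a point): Centre of the shoulder face of the standoff at chassis x +70, y -42 mm, 18 mm above the chassis origin; z up. All four alike. Two spring teeth on the stud's +y and -y sides, slope outwards going down. A board laid on them rests by its own weight about 7 mm above the shoulder.
- standoff2 (a point): Centre of the shoulder face of the standoff at chassis x -70, y +30 mm, 18 mm above the chassis origin; z up. All four alike. Pressed beside it, the teeth yield over some 3 mm at about 9 N (16 N if 2 neighbours are latched), then rub for 3 mm more: let go there, it stays half-way, not latched.
- standoff3 (a point): Centre of the shoulder face of the standoff at chassis x -70, y -30 mm, 18 mm above the chassis origin; z up. All four alike. The teeth snap out over the board's top when its underside is 1 to 2 mm above the shoulder; there the push meets a hard stop. One corner pressed home lifts the opposite one.
- tape: Roll of paper tape, 52 mm across, 18 mm high, lying flat; a bystander. Origin: centre of its underside.
- lens: Black camera lens standing upright, 44 mm across, 64 mm high; a bystander. Origin: centre of its underside.
- figurine: White plaster figurine, 54 mm across, 102 mm high, standing; a bystander. Origin: centre of its underside.
Things that resemble listed ones, but are neither listed nor needed, are in the scene too. Of the things like the board, leave any that is brown or orange; of the rest the larger one is meant.

How it is judged:
By the outcome, as a careful person would: the job done as asked, in the order asked, and still so for the second after the job is handed in, with the robot touching nothing.
It also fails if it takes over 67 s, if anything falls off the work surface, if the arm or the gripper's body presses on something with over 40 N, if the wrist force passes 120 N, or if a joint passes its speed limit or range.

## Robot

A 6-joint arm with a two-finger parallel gripper is mounted at the origin on the work surface. World frame = base frame: x ahead of the robot, y to its left, z up, the work surface at z = 0. Lengths are in mm, angles in degrees, forces in N, time in s.
With the tool pointing down it reaches from about 350 to 850 mm from the base axis. Payload 8.1 kg.
Tool frame: the origin (TCP) lies at the very end of the fingers, on their centre line; the grasp point (between the pads) lies 19 mm behind it; z points along the fingers, y is the line along which they close (so a half turn about z gives the same grasp; the last joint's range is limited). The gripper opens to 85 mm and grips with 20 to 120 N. Pads are 22 mm wide; open, the fingers measure 114 mm over their backs; the gripper's body (76 mm by 85 mm) begins 54 mm behind the grasp point. The pads swing forward as they close: fully open they stand 13 mm farther back than shut.
Start: joints at [59.679, 7.471, 85.268, -0, 87.261, -4.893], TCP at [257.605, 541.89, 231.292] pointing down, gripper open.
Joint ranges: [-169.43, 169.43], [-51.17, 129.36], [1.28, 143.12], [-76.62, 256.62], [0, 156.53], [-152.29, 152.29]. Speed limits (degrees/s): [136.94, 136.94, 159.86, 180, 180, 180].

## Interface

Orientations are given as [roll, pitch, yaw] about the fixed x, y, z axes, in that order (R = Rz(yaw) Ry(pitch) Rx(roll)).
In Python, from bench import sense, eyes, job, models gives the robot as it stands. The module is installed in compiled form; this text tells all that it offers.
- The arm moves only by the tool apply_moves, never from a script. Its argument "rows" is a list of rows, each a list of 6 numbers: the shift along the tool's x, y, z in mm, then the turn, a rotation vector about the tool's x, y, z in rad. In form: [[dx, dy, dz, rx, ry, rz], ...]. A call has exactly 5 rows; each row shifts and turns the commanded pose from where the row before left it, along the tool's axes as they then stand; what a row does not reach is not made up. A row lasts 1/8 s, in which the tool goes at most 62.5 mm and 10.7 degrees, less where a joint would pass 70% of its speed; a pose out of reach is approached as far as the arm can. A call is refused whole if a number of a shift passes 62.5 or a number of a turn 0.188, either way. A call with a gripper value outside its range is refused whole. "fingers" is the finger opening in mm, from 0 to 85.4, set as the call begins (left out, the last holds). The fingers move at their own pace and stop on an object; "grip_force" is the grip in N (left out, the last holds). Time passes only in rows, so rows that do not move let the fingers close, or fill a call up. It gives the time, the measured TCP pose, the force, the opening and the grip force at its end, in the units of the state.
- sense(): the state, without advancing time (a new reading comes with each control period).
- eyes.snapshot(name): name is "scene" or "side" or "wrist"; returns (picture, depth): 400x640x3 uint8, red, green, blue; 400x640 float32, mm along the optical axis (not along the pixel's ray), 0 where there is no reading.
- eyes.get_calibration(name): a dict with "intrinsics" (3x3 intrinsics, pixels), "D" ([k1, k2, p1, p2, k3] as OpenCV has them; the pictures are not rectified), "R" (3x3) and "t" (3): a world point X has camera coordinates R X + t; the wrist camera has in their place "mount" (4x4, takes a point from camera to tool coordinates, whose origin is the TCP and whose axes are the flange's). Camera axes: x right, y down, z forward; pixel columns grow to the right and rows downward; lengths in mm; the calibration is good to about 2 mm. A picture is of the moment at which its call begins: read the wrist's pose just before it. get_calibration takes no time and is no camera call.
- job.hand_in(): hands the job in; it is judged then, once.
Trained networks look in the newest picture that a camera, given by its name, has taken for a name from the list of things; names that differ only in an ending like _2 or _b are one class to them, and where a whole thing is asked for, a point or a joint stands for the part that bears it (a point fixed in the world has none). Each returns a list of dicts, best first, with "confidence" (0 to 1); they miss things now and then, are a little off and sometimes report something else, mostly with a low value. They report only what shows in the picture. A call takes as long as a camera call. They do not tell look-alikes from the thing itself.
- models.boxes_of(name, camera): "xyz" ([x, y, z] in mm, in world coordinates, good to about 4 mm: the middle of the surface that is visible of it).
- models.cut_out(name, camera): "pixels" (400x640 bool, what is visible of it).
- models.place_of(name, camera): "xyz" ([x, y, z] in mm, in world coordinates, good to about 4 mm: a listed point, or the origin of a listed thing).
The state is a dict: "time": time; "joint_pos": joint angles; "qd": joint speeds; "joint_efforts": joint torques, N m; "tool_pos": TCP position; "tcp_rot": TCP orientation; "ft_force": force on the tool from outside, world axes, zero at the start; "wrist_torque": the same for the moment, N m; "finger_gap": finger opening in mm; "grip_force": force on a finger pad.
Only numpy, scipy, OpenCV 4.12 (cv2) and the standard library are available. Lean on these libraries where they do the work, as an engineer would, in place of code of your own. Each camera call takes 0.05 s, during which the arm holds its last target. There are 200 camera calls.

## Working session

There is one attempt and no reset: what is moved stays moved. The work goes in short steps, Python scripts to look and compute and a tool call to move; the robot and the scene stay as the last step left them, time stands still between calls to the robot, and variables do not carry over. Pictures are saved under pics/ and viewed, at most 10 in all, crops included, and the job is handed in when it is done.

Besides the shell and the picture viewer there is one more tool, called after ">>>" in YAML: its name, and indented under it one key for each argument. apply_moves: Moves the arm, as the interface text tells. Its arguments: {"type":"object","properties":{"rows":{"type":"array"},"fingers":{"type":"number"},"grip_force":{"type":"number"}},"required":["rows"]}

```bash
mkdir -p pics; python3 - <<'E'
from bench import sense, eyes, job, models
import cv2,numpy as np
s=sense();print(s['time'],s['tool_pos'],s['tcp_rot'],s['finger_gap'])
ims=[]
for c in ['scene','side']:
    p,d=eyes.snapshot(c)
    cv2.imwrite(f'pics/{c}0.png',p[:,:,::-1]); np.savez(f'{c}0.npz',p=p,d=d)
    for n in ['board','sink','chassis','standoff0','standoff1','standoff2','standoff3','hole0','hole1','hole2','hole3','tape','lens','figurine']:
        r=models.place_of(n,c); print(c,n,[(np.round(x['xyz']).tolist(),round(x['confidence'],2)) for x in r[:4]])
print(sense()['time'])
E
```

```text
0.0 [257.30505026 541.41252074 230.2293711 ] [-1.79893917e+02 -1.11714002e-02  1.54573838e+02] 85.42065946682453
scene board [([387.0, -370.0, 1.0], 0.93), ([352.0, -198.0, 3.0], 0.87), ([181.0, -334.0, -2.0], 0.82), ([576.0, -210.0, 3.0], 0.68)]
scene sink [([182.0, -331.0, 28.0], 0.97), ([347.0, -202.0, 23.0], 0.8), ([386.0, -369.0, 22.0], 0.79), ([572.0, -211.0, 29.0], 0.76)]
scene chassis [([575.0, 213.0, 23.0], 0.71)]
scene standoff0 [([514.0, 243.0, 45.0], 0.86), ([648.0, 254.0, 43.0], 0.8), ([510.0, 184.0, 45.0], 0.69), ([648.0, 167.0, 45.0], 0.62)]
scene standoff1 [([514.0, 243.0, 45.0], 0.86), ([648.0, 254.0, 43.0], 0.8), ([510.0, 184.0, 45.0], 0.69), ([648.0, 167.0, 45.0], 0.62)]
scene standoff2 [([514.0, 243.0, 45.0], 0.86), ([648.0, 254.0, 43.0], 0.8), ([510.0, 184.0, 45.0], 0.69), ([648.0, 167.0, 45.0], 0.62)]
scene standoff3 [([514.0, 243.0, 45.0], 0.86), ([648.0, 254.0, 43.0], 0.8), ([510.0, 184.0, 45.0], 0.69), ([648.0, 167.0, 45.0], 0.62)]
scene hole0 [([373.0, -250.0, 2.0], 0.98), ([337.0, -364.0, 0.0], 0.98), ([264.0, -315.0, -0.0], 0.95), ([497.0, -218.0, 1.0], 0.
[... 1361 characters left out ...]
.0, 40.0], 0.7), ([649.0, 248.0, 42.0], 0.56)]
side hole0 [([335.0, -365.0, 3.0], 0.98), ([317.0, -157.0, 0.0], 0.94), ([623.0, -276.0, 6.0], 0.89), ([412.0, -418.0, 4.0], 0.88)]
side hole1 [([335.0, -365.0, 3.0], 0.98), ([317.0, -157.0, 0.0], 0.94), ([623.0, -276.0, 6.0], 0.89), ([412.0, -418.0, 4.0], 0.88)]
side hole2 [([335.0, -365.0, 3.0], 0.98), ([317.0, -157.0, 0.0], 0.94), ([623.0, -276.0, 6.0], 0.89), ([412.0, -418.0, 4.0], 0.88)]
side hole3 [([335.0, -365.0, 3.0], 0.98), ([317.0, -157.0, 0.0], 0.94), ([623.0, -276.0, 6.0], 0.89), ([412.0, -418.0, 4.0], 0.88)]
side tape [([429.0, 18.0, -1.0], 0.75)]
side lens [([552.0, -3.0, 0.0], 0.59)]
side figurine [([732.0, 14.0, 1.0], 0.78)]
1.5
```

View pics/scene0.png

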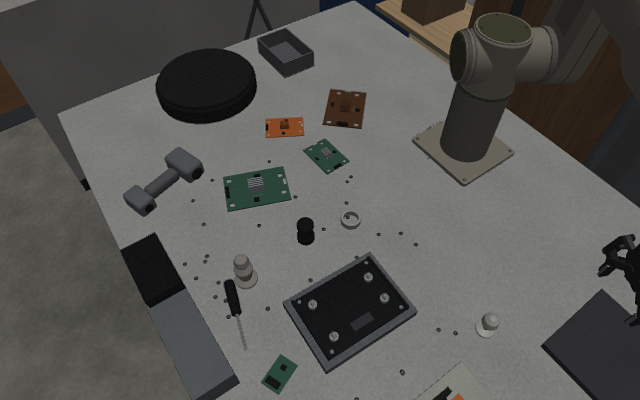

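View pics/side0.png

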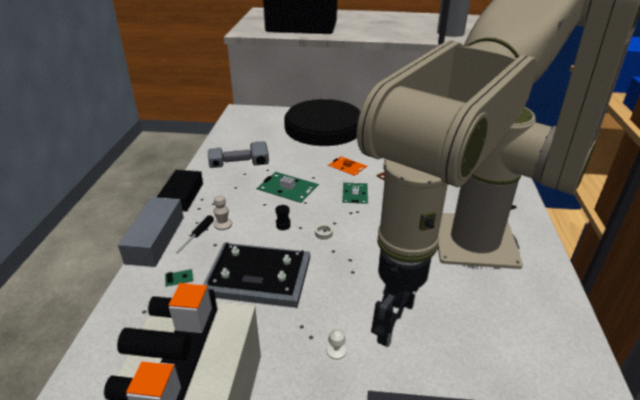

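The scene picture shows these board look-alikes: large green (257,188), small green (326,155), orange (285,127), brown (345,108) and a tiny green one (280,373). I choose the large green at (257,188). The chassis is at (350,312), tape at (350,219), lens (305,231) and figurine (245,270). The side picture agrees: board at (288,186), chassis at (258,272). Next is a close crop, rectified top-down.

```bash
cat > h.py <<'E'
from bench import sense, eyes, job, models
import cv2,numpy as np
from scipy.spatial.transform import Rotation as Ro
def pose():
    s=sense(); return np.array(s['tool_pos']),Ro.from_euler('xyz',s['tcp_rot'],degrees=True).as_matrix()
def cam(name,tp=None):
    c=eyes.get_calibration(name);K=np.array(c['intrinsics']);D=np.array(c['D'])
    if name!='wrist': return K,D,np.array(c['R']),np.array(c['t'])
    M=np.array(c['mount']);p,R=tp
    Rw=R@M[:3,:3];tw=R@M[:3,3]+p
    return K,D,Rw.T,-Rw.T@tw
def proj(X,C):
    K,D,R,t=C
    return cv2.projectPoints(np.array(X,float).reshape(-1,3),cv2.Rodrigues(R)[0],t.astype(float).reshape(3,1),K,D)[0].reshape(-1,2)
def topdown(p,C,x0,x1,y0,y1,z,s):
    # image up = +x world, left = +y world ; s px/mm
    xs=np.arange(x1,x0,-1/s);ys=np.arange(y1,y0,-1/s)
    X,Y=np.meshgrid(xs,ys,indexing='ij')
    uv=proj(np.stack([X,Y,np.full_like(X,z)],-1),C).reshape(X.shape+(2,)).astype(np.float32)
    return cv2.remap(p,uv[...,0],uv[...,1],cv2.INTER_LINEAR)
def shot(fn):
    tp=pose();p,d=eyes.snapshot('wrist');np.savez(fn,p=p,d=d,tp=tp[0],tR=tp[1]);return p,d,cam('wrist',tp)
def go(xyz,yaw,tilt=None):
    """remaining tool-axis shift and turn to TCP xyz, pointing down, tool yaw"""
    p,R=pose();T=Ro.from_euler('xyz',[180,0,yaw],degrees=True).as_matrix()
    print('tool shift',np.round(R.T@(np.array(xyz)-p),1),'turn',np.round(Ro.from_matrix(R.T@T).as_rotvec(),3))
E
python3 - <<'E'
from h import *
p=np.load('scene0.npz')['p'];C=cam('scene')
a=topdown(p,C,480,680,-290,-130,3,2.2);b=topdown(p,C,460,700,120,300,44,2.0)
h=max(a.shape[0],b.shape[0]);o=np.zeros((h,a.shape[1]+b.shape[1]+10,3),np.uint8)
o[:a.shape[0],:a.shape[1]]=a;o[:b.shape[0],a.shape[1]+10:]=b
print(a.shape,b.shape);cv2.imwrite('pics/td.png',o[:,:,::-1])
print(eyes.get_calibration('wrist'))
p,R=pose();print(p,R.round(3),sense()['ft_force'])
E
```

```text
(440, 352, 3) (480, 360, 3)
{'intrinsics': array([[299.4650643 ,   0.        , 315.81454499],
       [  0.        , 299.4650643 , 204.39839112],
       [  0.        ,   0.        ,   1.        ]]), 'D': array([-0.0112288,  0.       ,  0.       ,  0.       ,  0.       ]), 'mount': array([[-1.91922557e-04, -9.54325862e-01, -2.98767656e-01,
         7.59535404e+01],
       [ 9.99999982e-01, -1.85416581e-04, -5.01216079e-05,
         3.70227899e-01],
       [-7.56413053e-06, -2.98767660e-01,  9.54325880e-01,
        -1.42388562e+02],
       [ 0.00000000e+00,  0.00000000e+00,  0.00000000e+00,
         1.00000000e+00]])}
[257.58432046 541.89224201 231.26360713] [[-0.903  0.429 -0.   ]
 [ 0.429  0.903 -0.   ]
 [ 0.    -0.    -1.   ]] [-0.34553087  0.07581795 -0.50499878]
```

View pics/td.png

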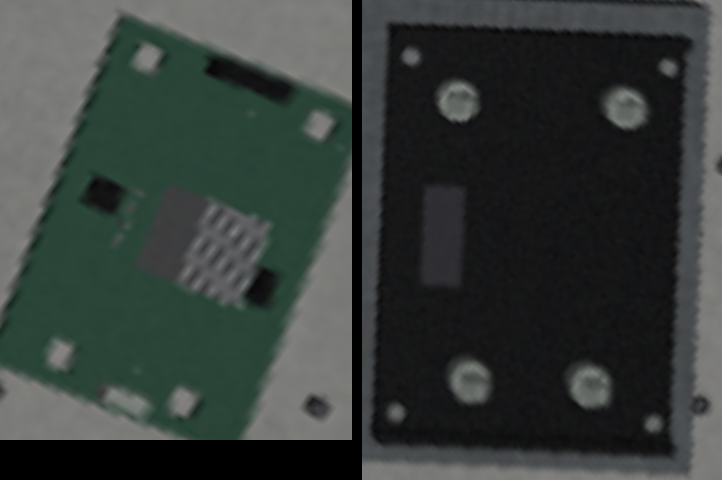

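The crop shows a green board with its black connector at the wide, +x end (250,78 in crop), white connector at (128,400) and holes at (148,58), (319,126), (60,355) and (184,403). That puts the board centre at about (573,-211) with yaw about -21.4°. The chassis wide end is at world +x. I'm moving over the board.

>>> apply_moves:
  rows:
    - [-40.5, -36.3, 0, 0, 0, 0]
    - [-40.5, -36.3, 0, 0, 0, 0]
    - [-40.5, -36.3, 0, 0, 0, 0]
    - [-40.5, -36.3, 0, 0, 0, 0]
    - [-40.5, -36.3, 0, 0, 0, 0]
  fingers: 70

```text
time: 2.12
tool_pos: [363.0, 289.5, 231.5]
tcp_rot: [180.0, 0.0, 154.6]
ft_force: [0.5, -0.1, -0.4]
finger_gap: 69.8
grip_force: 0.0
```

>>> apply_moves:
  rows:
    - [-40.5, -36.3, 0, 0, 0, 0]
    - [-40.5, -36.3, 0, 0, 0, 0]
    - [-40.5, -36.3, 0, 0, 0, 0]
    - [-40.5, -36.3, 0, 0, 0, 0]
    - [-40.5, -36.3, 0, 0, 0, 0]

```text
time: 2.75
tool_pos: [468.0, 38.4, 231.6]
tcp_rot: [180.0, 0.0, 154.6]
ft_force: [1.3, -0.6, 0.4]
finger_gap: 69.8
grip_force: 0.0
```

>>> apply_moves:
  rows:
    - [-40.5, -36.3, 18, 0, 0, 0]
    - [-40.5, -36.3, 18, 0, 0, 0]
    - [-40.5, -36.3, 18, 0, 0, 0]
    - [-40.5, -36.3, 18, 0, 0, 0]
    - [-40.5, -36.3, 18, 0, 0, -0.07]

```text
time: 3.38
tool_pos: [573.1, -212.5, 140.8]
tcp_rot: [180.0, 0.0, 158.6]
ft_force: [0.8, 0.5, -0.2]
finger_gap: 70.0
grip_force: 0.0
```

```bash
python3 - <<'E'
from h import *
print(sense()['time'],pose()[0],sense()['tcp_rot'])
p,d,C=shot('w1.npz')
for n in ['hole0','sink']:
    print(n,[(np.round(x['xyz'],1).tolist(),round(x['confidence'],2)) for x in models.place_of(n,'wrist')[:7]])
a=topdown(p,C,470,680,-300,-120,3,2.5);b=topdown(p,C,530,620,-250,-170,29,2.5)
o=np.zeros((a.shape[0],a.shape[1]+b.shape[1]+10,3),np.uint8)
o[:,:a.shape[1]]=a;o[:b.shape[0],a.shape[1]+10:]=b
cv2.imwrite('pics/w1.png',o[:,:,::-1]);print(a.shape,b.shape)
E
```

```text
3.375 [ 573.06752922 -212.52228546  140.84159662] [1.79993010e+02 3.17457326e-02 1.58646590e+02]
hole0 [([499.4, -212.1, -1.1], 0.94), ([520.5, -155.4, -1.4], 0.9), ([440.4, -368.1, -3.3], 0.88), ([622.9, -272.4, -1.3], 0.83), ([413.5, -421.6, -2.3], 0.7)]
sink [([383.9, -367.6, 22.0], 0.96), ([578.3, -214.7, 28.6], 0.65)]
(525, 450, 3) (225, 200, 3)
```

View pics/w1.png

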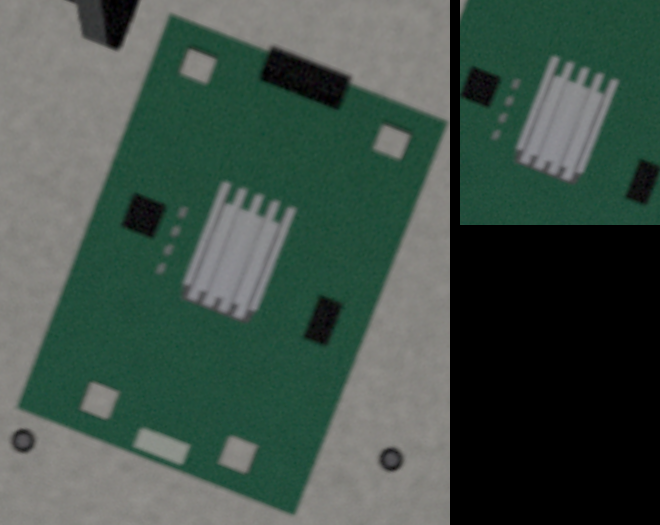

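Wrist view: board corners at (171,14), (447,121), (296,514) and (19,406), so the centre is (574.5,-213.3) and yaw -21.15°. Black connector is at the +x end. I'm narrowing the fingers to clear the chips, then descending to grip.

>>> apply_moves:
  rows:
    - [-1.3, 0, 35, 0, 0, -0.004]
    - [0, 0, 35, 0, 0, 0]
    - [0, 0, 32, 0, 0, 0]
    - [0, 0, 22, 0, 0, 0]
    - [0, 0, 9, 0, 0, 0]
  fingers: 39

```text
time: 4.15
tool_pos: [573.0, -209.8, 7.6]
tcp_rot: [180.0, -0.1, 158.8]
ft_force: [0.0, 0.2, 0.3]
finger_gap: 38.8
grip_force: 0.0
```

>>> apply_moves:
  rows:
    - [0, 0, 0, 0, 0, 0]
    - [0, 0, 0, 0, 0, 0]
    - [0, 0, 0, 0, 0, 0]
    - [0, 0, 0, 0, 0, 0]
    - [0, 0, 0, 0, 0, 0]
  fingers: 20
  grip_force: 35

```text
time: 4.78
tool_pos: [573.7, -211.3, 8.5]
tcp_rot: [-180.0, 0.0, 158.8]
ft_force: [-0.2, 0.6, -1.2]
finger_gap: 27.2
grip_force: 38.8
```

>>> apply_moves:
  rows:
    - [0, 0, -15, 0, 0, 0]
    - [0, 0, -30, 0, 0, -0.083]
    - [0, 0, -35, 0, 0, -0.083]
    - [0, 0, -35, 0, 0, -0.083]
    - [0, 0, -35, 0, 0, -0.082]

```text
time: 5.4
tool_pos: [573.8, -211.2, 160.8]
tcp_rot: [-180.0, 0.1, 177.9]
ft_force: [1.5, 0.2, -1.1]
finger_gap: 27.3
grip_force: 38.8
```

>>> apply_moves:
  rows:
    - [1.3, 45, 0, 0, 0, 0]
    - [1.3, 45, 0, 0, 0, 0]
    - [1.3, 45, 0, 0, 0, 0]
    - [1.3, 45, 0, 0, 0, 0]
    - [1.3, 45, 0, 0, 0, 0]

```text
time: 6.02
tool_pos: [576.0, 15.3, 159.7]
tcp_rot: [-180.0, 0.1, 177.8]
ft_force: [1.3, -0.1, -0.8]
finger_gap: 27.2
grip_force: 38.9
```

```bash
python3 - <<'E'
from h import *
s=sense();print(s['time'],s['finger_gap'],s['grip_force'],pose()[0],s['tcp_rot'])
p,d,C=shot('w2.npz')
print('so',[(np.round(x['xyz'],1).tolist(),round(x['confidence'],2)) for x in models.place_of('standoff0','wrist')[:7]])
print('hole',[(np.round(x['xyz'],1).tolist(),round(x['confidence'],2)) for x in models.place_of('hole0','wrist')[:7]])
cv2.imwrite('pics/w2.png',p[:,:,::-1])
E
```

```text
6.025 27.183882907916207 38.92081992002204 [576.03493195  15.27557383 159.7039237 ] [-1.79998193e+02  8.45521181e-02  1.77766530e+02]
so [([648.1, 255.6, 43.0], 0.65), ([510.6, 239.3, 44.2], 0.61), ([501.1, 183.3, 41.8], 0.6), ([647.6, 163.4, 40.0], 0.56)]
hole [([508.7, 51.4, 152.4], 0.93), ([504.9, -9.0, 150.6], 0.87), ([650.0, 252.6, 44.2], 0.18)]
```

View pics/w2.png

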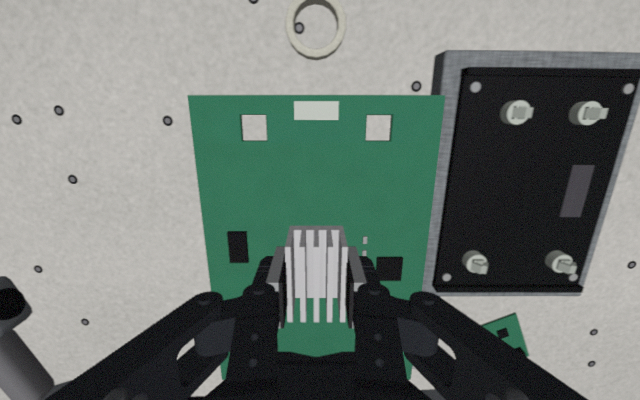

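```bash
cat > fit.py <<'E'
from h import *
from scipy.optimize import minimize
def so_pts():
    a=np.linspace(0,2*np.pi,24,endpoint=False);c=np.c_[np.cos(a),np.sin(a)]*9.5
    P=[np.c_[c,np.full(24,z)] for z in(-9,0)]
    Q=[np.array([[sx*w,sy*w,z] for sx in(-1,1) for sy in(-1,1)]) for w,z in((5.2,0),(5.2,8),(3,13))]
    T=np.array([[0,sy*8,2.5] for sy in (-1,1)])
    return np.vstack(P),np.vstack(Q)
S=np.array([[70,42],[70,-42],[-70,30],[-70,-30]])
def rot(y): y=np.radians(y);return np.array([[np.cos(y),-np.sin(y)],[np.sin(y),np.cos(y)]])
def fitch(p,C,x0,thr=110,z=44,up=4):
    g=cv2.cvtColor(p,cv2.COLOR_RGB2GRAY)
    A,B=so_pts()
    def polys(v,grow=1):
        out=[]
        for s in S:
            b=rot(v[2])@s+v[:2];h=[]
            for P in(A,B):
                X=np.c_[P[:,:2]@rot(v[2]).T+b,P[:,2]+v[3]]
                h.append(cv2.convexHull(proj(X,C).astype(np.float32)))
            out.append(h)
        return out
    roi=np.zeros(g.shape,np.uint8)
    for s in polys(x0):
        c=np.vstack(s).mean((0,1));cv2.circle(roi,tuple(int(q) for q in c),int(28 if up==4 else 14),1,-1)
    m=((g>thr)&(roi>0)).astype(float)
    G=cv2.GaussianBlur(cv2.resize(m,None,fx=up,fy=up,interpolation=cv2.INTER_LINEAR),(0,0),up*.6)
    R=cv2.resize(roi,None,fx=up,fy=up)
    def cost(v):
        v=[v[0],v[1],v[2],z+(v[3] if len(v)>3 else 0)]
        k=np.zeros(G.shape,np.float32)
        for s in polys(v):
            for h in s: cv2.fillConvexPoly(k,np.round((h+.5)*up*16-8).astype(np.int32),1.0,shift=4)
        return float((((cv2.GaussianBlur(k,(0,0),up*.6)-G)**2)).sum())/up/up
    best=None
    for fz in (0,1):
        v0=list(x0[:3])+([0] if fz else [])
        sim=np.vstack([v0]+[np.array(v0)+np.eye(len(v0))[i]*[4,4,2,3][i] for i in range(len(v0))])
        r=minimize(cost,v0,method='Nelder-Mead',options=dict(initial_simplex=sim,xatol=.02,fatol=.1))
        print('chassis',r.x.round(2),'cost',round(r.fun,1),'mask',m.sum())
    return r.x
E
python3 - <<'E'
from fit import *
x0=[578,213,-2.2,44]
w=np.load('w2.npz');C=cam('wrist',(w['tp'],w['tR']));fitch(w['p'],C,x0)
for c in('scene','side'):
    q=np.load(c+'0.npz');fitch(q['p'],cam(c),x0,thr=90,up=5)
# board in hand, underside z from holes: pixel mask of green
p=w['p'].astype(int);green=(p[...,1]>p[...,0]+25)&(p[...,1]>60)
# backproject of subpixel corners on plane
def back(uv,C,z):
    K,D,R,t=C;n=cv2.undistortPoints(np.array(uv,float).reshape(-1,1,2),K,D).reshape(-1,2)
    r=np.c_[n,np.ones(len(n))]@R;o=-R.T@t
    return o+r*((z-o[2])/r[:,2])[:,None]
cs=cv2.cornerSubPix(cv2.cvtColor(w['p'],cv2.COLOR_RGB2GRAY),np.array([[189,96],[445,96]],np.float32),(4,4),(-1,-1),(3,50,.01)).reshape(-1,2)
print('corners',cs,back(cs,C,155.5).round(1))
hm=((w['p'].min(2)>120)).astype(np.uint8)
n,l,st,ce=cv2.connectedComponentsWithStats(hm)
for i in range(1,n):
    if 300<st[i,4]<1200: print(st[i],ce[i].round(2),back([ce[i]],C,155).round(1))
print(w['tp'],np.median(w['d'][140:200,290:330]),w['d'][150,220],w['d'][150,420])
E
```

```text
chassis [579.3  214.31  -2.65] cost 535.9 mask 1825.0
chassis [579.13 213.71  -2.6    1.24] cost 531.2 mask 1825.0
chassis [576.35 212.2   -2.27] cost 49.8 mask 185.0
chassis [ 5.7623e+02  2.1244e+02 -2.3400e+00  3.0000e-01] cost 50.1 mask 185.0
chassis [577.64 210.35  -2.47] cost 210.0 mask 462.0
chassis [577.15 212.36  -2.5    1.95] cost 209.9 mask 462.0
corners [[187.0581  95.0747]
 [445.      96.    ]] [[490.9 -40.7 155.5]
 [496.   78.3 155.5]]
[294 101  45  19 855] [316. 110.] [[499.9  18.5 155. ]]
[507 100  26  25 477] [518.83 111.9 ] [[504.3 114.1 155. ]]
[578 101  30  24 490] [591.31 112.71] [[505.9 148.9 155. ]]
[242 115  25  26 626] [254.07 127.43] [[506.7 -11.3 155. ]]
[366 115  25  26 624] [377.75 127.36] [[509.   47.6 155. ]]
[285 246   8  77 436] [288.77 283.78] [[ 5.924e+02 -4.000e-01  1.550e+02]]
[340 246   8  77 429] [343.11 283.68] [[593.5  30.1 155. ]]
[552 254  25  27 341] [564.53 265.99] [[587.5 153.2 155. ]]
[191 366  32  31 395] [209.12 383.07] [[663.  -56.1 155. ]]
[576.03493195  15.27557383 159.7039237 ] 149.1517 145.8667 145.60547
```

The wrist picture shows the board level in the grip, holes 2 and 3 at (378,127) and (254,127), and the chassis at right with standoffs near (516,113), (590,113), (476,264) and (563,264). Next I move above it and compare in the fixed cameras.

>>> apply_moves:
  rows:
    - [1.6, 39.5, 0, 0, 0, 0]
    - [1.6, 39.5, 0, 0, 0, 0]
    - [1.5, 39.5, 20, 0, 0, 0]
    - [1.5, 39.5, 28, 0, 0, 0]
    - [1.5, 39.5, 28, 0, 0, 0.005]

```text
time: 6.8
tool_pos: [576.8, 211.6, 82.6]
tcp_rot: [180.0, 0.1, 177.4]
ft_force: [0.9, -0.2, -0.9]
finger_gap: 27.4
grip_force: 38.9
```

```bash
cat > bfit.py <<'E'
from fit import *
def fitb(p,C,x0,zu,up=5,fz=True):
    q=p.astype(int);m=((q[...,1]>q[...,0]+12)&(q[...,1]>q[...,2]+3)).astype(np.uint8)
    c=proj([[x0[0],x0[1],zu]],C)[0]
    roi=np.zeros(m.shape,np.uint8);cv2.circle(roi,tuple(int(a) for a in c),110,1,-1)
    m&=roi;m=cv2.morphologyEx(m,cv2.MORPH_OPEN,np.ones((2,2),np.uint8))
    n,l,st,ce=cv2.connectedComponentsWithStats(m);i=1+np.argmax(st[1:,4]);cnt=(l==i).astype(np.uint8)
    # visible edge points of mask boundary; match to outline by robust point-to-segment distance
    g=cv2.GaussianBlur((l==i).astype(np.float32),(0,0),.7)
    ct=cv2.findContours(cv2.resize((g>.5).astype(np.uint8) if 0 else (cv2.resize(g,None,fx=up,fy=up,interpolation=cv2.INTER_CUBIC)>.5).astype(np.uint8),None,fx=1,fy=1),cv2.RETR_EXTERNAL,cv2.CHAIN_APPROX_NONE)[0]
    pt=(max(ct,key=len).reshape(-1,2)+.5)/up-.5
    B=np.array([[85,60],[85,-60],[-85,-60],[-85,60]])
    def dist(v):
        X=np.c_[B@rot(v[2]).T+v[:2],np.full(4,zu+3+(v[3] if len(v)>3 else 0))]
        P=proj(X,C);d=np.full(len(pt),1e9)
        for a,b in zip(P,np.roll(P,-1,0)):
            t=np.clip(((pt-a)@(b-a))/((b-a)@(b-a)),0,1)[:,None];d=np.minimum(d,np.linalg.norm(pt-a-t*(b-a),axis=1))
        return d
    from scipy.optimize import least_squares
    for k in ((0,1) if fz else (0,)):
        v0=list(x0[:3])+[0]*k
        r=least_squares(dist,v0,loss='soft_l1',f_scale=.4)
        print('board',r.x.round(2),'med res px',np.median(dist(r.x)).round(2),len(pt))
E
python3 - <<'E'
from bfit import *
s=sense();print(s['time'],s['finger_gap'],s['tool_pos'],s['tcp_rot'],s['ft_force'])
for c in('scene','side'):
    p,d=eyes.snapshot(c);np.savez(c+'1.npz',p=p,d=d)
    print(c);fitb(p,cam(c),[578,213,-2.4],75)
a=np.load('scene1.npz')['p'][230:380,265:430];b=np.load('side1.npz')['p'][210:330,180:345]
o=np.vstack([cv2.resize(a,None,fx=2.3,fy=2.3,interpolation=3),cv2.resize(b,None,fx=2.0,fy=2.0,interpolation=3)[:,:330].copy() if 0 else cv2.resize(b,(int(165*2.3)+0,240),interpolation=3)])
cv2.imwrite('pics/a1.png',o[:,:,::-1])
E
```

```text
6.8 27.38229623204379 [576.77378826 211.61240004  82.64064183] [1.79999157e+02 9.53578919e-02 1.77418325e+02] [ 0.87087624 -0.23531991 -0.91681739]
scene
board [577.36 214.64  -2.62] med res px 0.44 1483
board [568.   203.51  -3.01 -39.06] med res px 2.01 1483
side
board [567.83 227.96  -1.93] med res px 0.47 1176
board [568.18 226.47  -1.91  -1.44] med res px 0.5 1176
```

View pics/a1.png

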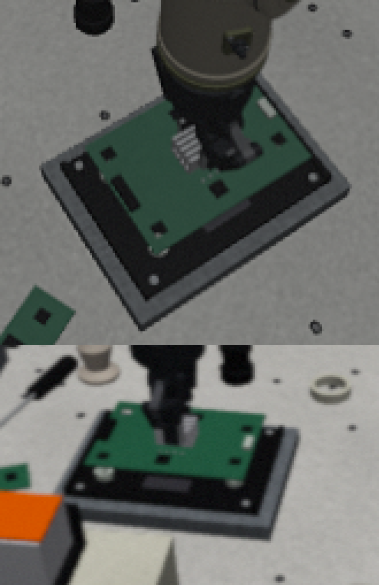

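The picture shows the board hovering over the chassis, roughly aligned, with the black connector at the same end as the wide-spaced standoffs. I'm refining the fit by keeping only contour points near the predicted outline.

```bash
python3 - <<'E'
from fit import *
from scipy.optimize import least_squares
B=np.array([[85,60],[85,-60],[-85,-60],[-85,60]])
TP=[];
for c,vis in(('scene',(0,2,3)),('side',(0,1,2,3))):
    C=cam(c);p=np.load(c+'1.npz')['p'].astype(float)
    gr=p[...,1]-.6*p[...,0]-.4*p[...,2]; gr=cv2.GaussianBlur(gr.astype(np.float32),(0,0),.8)
    v=np.array([577.7,213,-2.5]);zt=78
    for it in range(4):
        X=np.c_[B@rot(v[2]).T+v[:2],np.full(4,zt)];P=proj(X,C);obs=[]
        cen=P.mean(0)
        for e in range(4):
            a,b=P[e],P[(e+1)%4];n=np.array([-(b-a)[1],(b-a)[0]]);n/=np.linalg.norm(n)
            if n@(cen-a)>0:n=-n
            for t in np.linspace(.06,.94,40):
                q=a+t*(b-a);s=np.arange(-6,6.01,.1)
                L=q+s[:,None]*n
                pr=cv2.remap(gr,L[:,0].astype(np.float32)[None],L[:,1].astype(np.float32)[None],1)[0]
                if pr[:25].mean()<12: continue   # inside not green: occluded
                if pr[-25:].mean()>6: continue
                k=np.where((pr[:-1]>=pr[:25].mean()/2)&(pr[1:]<pr[:25].mean()/2))[0]
                if len(k)!=1: continue
                obs.append((e,*(q+s[k[0]]*n)))
        obs=np.array(obs)
        def res(v):
            X=np.c_[B@rot(v[2]).T+v[:2],np.full(4,zt)];P=proj(X,C);r=[]
            for e,x,y in obs:
                a,b=P[int(e)],P[(int(e)+1)%4];d=b-a;r.append((d[0]*(y-a[1])-d[1]*(x-a[0]))/np.linalg.norm(d))
            return np.array(r)
        r=least_squares(res,v,loss='soft_l1',f_scale=.3);v=r.x
    print(c,v.round(2),'res',np.abs(res(v)).mean().round(2),np.bincount(obs[:,0].astype(int)))
w=np.load('w2.npz');print(sense()['tool_pos'])
E
```

```text
scene [577.77 211.81  -2.7 ] res 0.39 [21 22 24 40]
side [571.14 223.4   -2.47] res 0.68 [40 24 40 40]
[573.36067292 213.42024628  78.80604431]
```

```bash
cat > bf2.py <<'E'
from fit import *
from scipy.optimize import least_squares
B=np.array([[85,60],[85,-60],[-85,-60],[-85,60]])
def outline(v):return np.c_[B@rot(v[2]).T+v[:2],np.full(4,v[3])]
def bfit(ims,v,iters=6,tilt=False):
    v=np.array(v,float)
    if tilt:
        def outl(v):return np.c_[B@rot(v[2]).T+v[:2],v[3]+B@v[4:6]]
        v=np.r_[v,0,0]
    else: outl=outline
    for it in range(iters):
        O=[]
        for c,p in ims:
            C=cam(c);p=p.astype(float);gr=cv2.GaussianBlur((p[...,1]-.6*p[...,0]-.4*p[...,2]).astype(np.float32),(0,0),.8)
            P=proj(outl(v),C);cen=P.mean(0);s=np.arange(-7,7.01,.1)
            for e in range(4):
                a,b=P[e],P[(e+1)%4];n=np.array([-(b-a)[1],(b-a)[0]]);n/=np.linalg.norm(n)
                if n@(cen-a)>0:n=-n
                for t in np.linspace(.06,.94,40):
                    q=a+t*(b-a);L=(q+s[:,None]*n).astype(np.float32)
                    pr=cv2.remap(gr,L[None,:,0],L[None,:,1],1)[0];hi=pr[:25].mean()
                    if hi<12 or pr[-20:].mean()>6: continue
                    k=np.where((pr[:-1]>=hi/2)&(pr[1:]<hi/2))[0]
                    if len(k)==1:O.append((c,e,*(q+s[k[0]]*n)))
        def res(v):
            r=[]
            for c,p in ims:
                P=proj(outl(v),cam(c))
                for cc,e,x,y in O:
                    if cc!=c: continue
                    a,b=P[e],P[(e+1)%4];d=b-a;r.append((d[0]*(y-a[1])-d[1]*(x-a[0]))/np.linalg.norm(d))
            return np.array(r)
        v=least_squares(res,v,loss='soft_l1',f_scale=.3).x
    print('board',v.round(4 if tilt else 2),'res',np.abs(res(v)).mean().round(2),{c:np.bincount([o[1] for o in O if o[0]==c]).tolist() for c,_ in ims})
    return v
E
python3 - <<'E'
from bf2 import *
I={c:np.load(c+'1.npz')['p'] for c in('scene','side')}
bfit([('scene',I['scene']),('side',I['side'])],[577.7,213,-2.5,78])
bfit([('side',I['side'])],[577.7,213,-2.5,78])
s=sense();print(s['time'],s['tool_pos'],s['joint_pos'])
eyes.snapshot('wrist');s=sense();print(s['time'],s['tool_pos'],s['tcp_rot'],s['joint_pos'])
# render outlines for check
C=cam('side');o=cv2.resize(I['side'][200:320,170:350],None,fx=4,fy=4,interpolation=2)
for v,col in(([577.7,213,-2.5,78],(255,0,0)),([577.7,213,-2.5,73],(255,255,0))):
    P=(proj(outline(v),C)-[170,200])*4+2;cv2.polylines(o,[np.round(P).astype(int).reshape(-1,1,2)],True,col,1)
cv2.imwrite('pics/s1.png',o[:,:,::-1])
E
```

```text
board [574.59 208.12  -2.56  63.93] res 0.83 {'scene': [19, 18, 24, 40], 'side': [40, 24, 33, 38]}
board [571.7  222.38  -2.35  77.04] res 0.76 {'side': [40, 25, 33, 38]}
6.9 [573.36067292 213.42024628  78.80604431] [ 1.55823908e+01  1.63436721e+01  9.15535041e+01  5.89378507e-02
  7.24071978e+01 -7.20427432e+01]
6.95 [574.492522   211.90103039  80.4749176 ] [-179.92668677   -0.19337471  177.59575902] [ 1.54562927e+01  1.62290181e+01  9.15029668e+01 -1.09816099e-02
  7.24745558e+01 -7.21362643e+01]
```

View pics/s1.png

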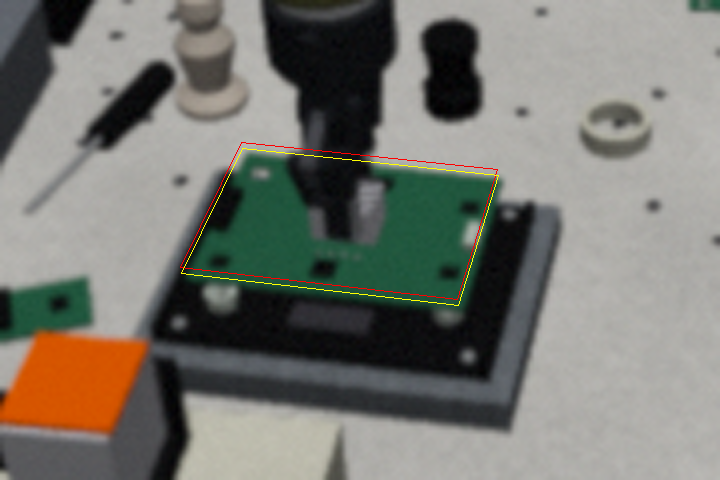

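The side picture shows the board a little lower than assumed because the arm was still settling. I'm lowering to just above the stud tips, letting it settle, then comparing again.

>>> apply_moves:
  rows:
    - [0, 0, 7, 0, 0, 0]
    - [0, 0, 5, 0, 0, 0]
    - [0, 0, 0, 0, 0, 0]
    - [0, 0, 0, 0, 0, 0]
    - [0, 0, 0, 0, 0, 0]

```text
time: 7.58
tool_pos: [576.2, 211.4, 70.7]
tcp_rot: [180.0, 0.0, 177.5]
ft_force: [0.5, -0.0, -1.6]
finger_gap: 27.1
grip_force: 38.8
```

```bash
python3 - <<'E'
from bf2 import *
s=sense();print(s['time'],s['tool_pos'],s['tcp_rot'],s['ft_force'])
I={}
for c in('scene','side'):
    I[c]=eyes.snapshot(c)[0];np.savez(c+'2.npz',p=I[c]);print(sense()['tool_pos'])
z=s['tool_pos'][2]-8+3
def fixz(c,z):
    import bf2
    o=bf2.outline; bf2.outline=lambda v:o(np.r_[v[:3],z]); print(c,end=' ');r=bf2.bfit([(c,I[c])],[577.7,213,-2.5]);bf2.outline=o
for c in I: fixz(c,z)
bfit([(c,I[c]) for c in I],[577.7,213,-2.5,z])
E
```

```text
7.575 [576.17346179 211.44000449  70.70855615] [1.79990926e+02 3.76044351e-02 1.77477532e+02] [ 0.48005788 -0.049816   -1.57921951]
[576.07231264 211.50202029  70.62449769]
[576.03238593 211.5677853   70.57011043]
scene board [577.14 212.31  -2.6 ] res 0.45 {'scene': [19, 18, 24, 40]}
side board [575.19 213.94  -2.42] res 0.77 {'side': [40, 25, 33, 38]}
board [576.21 211.65  -2.52  63.49] res 0.68 {'scene': [19, 18, 24, 40], 'side': [40, 25, 32, 38]}
```

>>> apply_moves:
  rows:
    - [0, 0, 3, 0, 0, 0]
    - [0, 0, 3, 0, 0, 0]
    - [0, 0, 2, 0, 0, 0]
    - [0, 0, 0, 0, 0, 0]
    - [0, 0, 0, 0, 0, 0]

```text
time: 8.3
tool_pos: [575.9, 211.5, 62.3]
tcp_rot: [-180.0, -0.0, 177.5]
ft_force: [0.8, -0.0, -1.7]
finger_gap: 27.4
grip_force: 38.8
```

```bash
python3 - <<'E'
from h import *
s=sense();print(s['time'],s['tool_pos'],s['tcp_rot'],s['ft_force'],s['wrist_torque'])
E
```

```text
8.3 [575.88893623 211.54126077  62.29887064] [-1.79999078e+02 -7.62613884e-04  1.77488361e+02] [ 0.82414662 -0.0170064  -1.70503385] [-0.00520007 -0.04251009 -0.00085856]
```

>>> apply_moves:
  rows:
    - [0, 0, 1.5, 0, 0, 0]
    - [0, 0, 1.5, 0, 0, 0]
    - [0, 0, 0, 0, 0, 0]
    - [0, 0, 0, 0, 0, 0]
    - [0, 0, 0, 0, 0, 0]

```text
time: 8.93
tool_pos: [576.1, 211.9, 59.5]
tcp_rot: [180.0, 0.0, 177.5]
ft_force: [1.2, 3.2, -0.5]
finger_gap: 27.2
grip_force: 39.0
```

>>> apply_moves:
  rows:
    - [0, 0.8, 0, 0, 0, 0]
    - [0, 0.4, 0.5, 0, 0, 0]
    - [0, 0, 0.5, 0, 0, 0]
    - [0, 0, 0, 0, 0, 0]
    - [0, 0, 0, 0, 0, 0]

```text
time: 9.55
tool_pos: [576.0, 212.4, 58.3]
tcp_rot: [-180.0, 0.0, 177.5]
ft_force: [0.4, -4.0, 1.8]
finger_gap: 27.2
grip_force: 39.3
```

>>> apply_moves:
  rows:
    - [0, -0.6, 0, 0, 0, 0]
    - [0, 0, 0.5, 0, 0, 0]
    - [0, 0, 0.5, 0, 0, 0]
    - [0, 0, 0, 0, 0, 0]
    - [0, 0, 0, 0, 0, 0]

```text
time: 10.18
tool_pos: [576.0, 212.2, 57.4]
tcp_rot: [180.0, 0.0, 177.5]
ft_force: [0.5, -1.4, 3.0]
finger_gap: 27.0
grip_force: 39.4
```

```bash
python3 - <<'E'
from h import *
s=sense();print(s['time'],s['tool_pos'],s['ft_force'],s['wrist_torque'])
p,d=eyes.snapshot('side');a=cv2.resize(p[215:315,185:325],None,fx=5,fy=5,interpolation=2)
cv2.imwrite('pics/s2.png',a[:,:,::-1])
E
```

```text
10.175 [575.99955164 212.22881016  57.38987551] [ 0.49850471 -1.4373017   2.97934364] [-0.32049462  0.01305425  0.10469441]
```

View pics/s2.png

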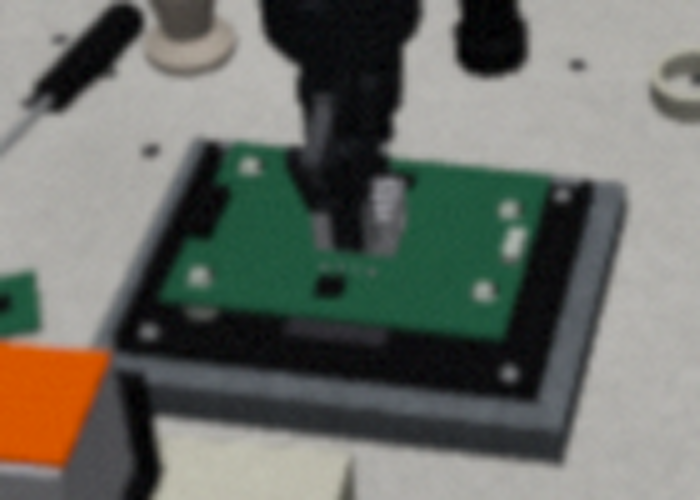

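The side picture shows all four studs standing through their holes at (250,166), (200,275), (509,210) and (484,290). I'm letting go.

>>> apply_moves:
  rows:
    - [0, 0, 0, 0, 0, 0]
    - [0, 0, 0, 0, 0, 0]
    - [0, 0, 0, 0, 0, 0]
    - [0, 0, 0, 0, 0, 0]
    - [0, 0, 0, 0, 0, 0]
  fingers: 38
  grip_force: 20

```text
time: 10.85
tool_pos: [575.9, 212.2, 57.2]
tcp_rot: [180.0, -0.0, 177.5]
ft_force: [-0.1, 0.5, 0.4]
finger_gap: 38.3
grip_force: 0.0
```

>>> apply_moves:
  rows:
    - [0, 0, -8, 0, 0, 0]
    - [0, 0, -12, 0, 0, 0]
    - [0, 0, -12, 0, 0, 0]
    - [0, 0, -8, 0, 0, 0]
    - [0, 0, 0, 0, 0, 0]

```text
time: 11.48
tool_pos: [576.7, 212.4, 98.7]
tcp_rot: [180.0, 0.1, 177.5]
ft_force: [0.3, 0.7, 0.1]
finger_gap: 37.7
grip_force: 0.0
```

```bash
python3 - <<'E'
from bf2 import *
s=sense();print(s['time'],s['tool_pos'],s['tcp_rot'],s['ft_force'])
p,d,C=shot('w3.npz')
# top-surface holes/outline via wrist: depth-based plane of board in world
K,D,R,t=C
q=p.astype(int);m=(q[...,1]>q[...,0]+25)&(d>0)
v,u=np.where(m);n=cv2.undistortPoints(np.c_[u,v].astype(float).reshape(-1,1,2),K,D).reshape(-1,2)
X=(np.c_[n,np.ones(len(n))]*d[v,u][:,None]-t)@R
X=X[(abs(X[:,0]-578)<90)&(abs(X[:,1]-212)<65)&(abs(X[:,2]-54)<25)]
A=np.c_[X[:,:2]-[578,212],np.ones(len(X))];w=np.linalg.lstsq(A,X[:,2],rcond=None)[0];print('plane dz/dx dz/dy z0',w.round(4),len(X), X.min(0),X.max(0))
cv2.imwrite('pics/w3.png',p[:,:,::-1])
E
```

```text
11.475 [576.69232187 212.39216973  98.69289198] [1.79961930e+02 1.18390774e-01 1.77492569e+02] [0.28665318 0.66604736 0.06458288]
plane dz/dx dz/dy z0 [6.00000e-04 5.00000e-04 5.23631e+01] 30110 [490.55395924 148.21202613  31.13927823] [664.89434901 276.85614674  73.47322646]
```

View pics/w3.png

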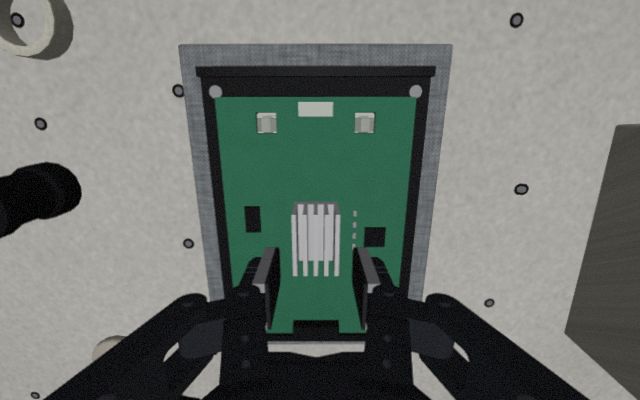

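The wrist picture shows the board flat over the studs with holes at (267,124) and (364,124), and the depth plane is level to within 0.05°. First press is at hole 0.

>>> apply_moves:
  rows:
    - [-23, 19, 0, 0, 0, 0]
    - [-22.5, 19, 0, 0, 0, 0]
    - [0, 0, 14, 0, 0, 0]
    - [0, 0, 14, 0, 0, 0]
    - [0, 0, 8, 0, 0, 0]
  fingers: 0

```text
time: 12.15
tool_pos: [621.1, 247.2, 58.7]
tcp_rot: [-179.9, -0.2, 177.5]
ft_force: [-0.6, 0.7, 0.7]
finger_gap: -0.1
grip_force: 0.0
```

>>> apply_moves:
  rows:
    - [0, 0, 3, 0, 0, 0]
    - [0, 0, 2, 0, 0, 0]
    - [0, 0, 1, 0, 0, 0]
    - [0, 0, 1, 0, 0, 0]
    - [0, 0, 1, 0, 0, 0]

```text
time: 12.78
tool_pos: [623.2, 248.2, 53.6]
tcp_rot: [180.0, 0.0, 177.5]
ft_force: [-0.4, -0.3, -1.5]
finger_gap: -0.1
grip_force: 0.0
```

>>> apply_moves:
  rows:
    - [0, 0, 0.8, 0, 0, 0]
    - [0, 0, 0.8, 0, 0, 0]
    - [0, 0, 0.8, 0, 0, 0]
    - [0, 0, 0.8, 0, 0, 0]
    - [0, 0, 0, 0, 0, 0]

```text
time: 13.4
tool_pos: [623.3, 248.2, 50.5]
tcp_rot: [180.0, 0.0, 177.5]
ft_force: [-1.7, -1.0, 5.0]
finger_gap: -0.0
grip_force: 2.4
```

>>> apply_moves:
  rows:
    - [0, 0, 0.7, 0, 0, 0]
    - [0, 0, 0.7, 0, 0, 0]
    - [0, 0, 0.6, 0, 0, 0]
    - [0, 0, 0, 0, 0, 0]
    - [0, 0, 0, 0, 0, 0]

```text
time: 14.02
tool_pos: [623.5, 248.2, 48.8]
tcp_rot: [180.0, 0.1, 177.5]
ft_force: [-1.2, -0.9, 6.2]
finger_gap: 0.3
grip_force: 3.1
```

>>> apply_moves:
  rows:
    - [0, 0, 0.8, 0, 0, 0]
    - [0, 0, 0.8, 0, 0, 0]
    - [0, 0, 0.8, 0, 0, 0]
    - [0, 0, 0, 0, 0, 0]
    - [0, 0, 0, 0, 0, 0]

```text
time: 14.65
tool_pos: [623.7, 248.3, 46.7]
tcp_rot: [180.0, 0.1, 177.5]
ft_force: [-2.0, -1.1, 7.6]
finger_gap: -0.0
grip_force: 3.8
```

```bash
cat > gaps.py <<'E'
from fit import *
def gaps(c0=(577.7,212.4),yaw=-2.5):
    s=sense();p,d,C=shot('wg.npz');K,D,R,t=C
    v,u=np.where(d>0);n=cv2.undistortPoints(np.c_[u,v].astype(float).reshape(-1,1,2),K,D).reshape(-1,2)
    X=(np.c_[n,np.ones(len(n))]*d[v,u][:,None]-t)@R
    L=(X[:,:2]-c0)@rot(yaw);z=X[:,2];q=p[v,u].astype(int)
    gr=q[:,1]>q[:,0]+20;dk=q.max(1)<70
    def pl(m,zc,tol):
        m=m&(abs(z-zc)<tol)
        for _ in range(4):
            A=np.c_[L[m],np.ones(m.sum())];w=np.linalg.lstsq(A,z[m],rcond=None)[0]
            m=m&(abs(np.c_[L,np.ones(len(L))]@w-z)<2)
        return w,m.sum()
    b,nb=pl(gr&(abs(L[:,0])<83)&(abs(L[:,1])<58),50,14)
    c,nc=pl(dk&(abs(L[:,0])<97)&(abs(L[:,1])>64)&(abs(L[:,1])<73),31,14)
    g=[float(np.r_[h,1]@b-3-(np.r_[h,1]@c+10)) for h in S]
    print('t',s['time'],'F',s['ft_force'].round(1) if hasattr(s['ft_force'],'round') else s['ft_force'],'board',b.round(4),nb,'chassis',c.round(4),nc,'gaps0-3',np.round(g,1),'topz at holes',[round(float(np.r_[h,1]@b),1) for h in S])
if __name__=='__main__': gaps()
E
python3 gaps.py; python3 - <<'E'
from gaps import *
import gaps as G
w=np.load('w3.npz')
class M: pass
G.shot=lambda f:(w['p'],w['d'],cam('wrist',(w['tp'],w['tR'])));G.gaps()
E
```

```text
t 14.65 F [-2.  -1.1  7.6] board [-8.80000e-03 -1.91000e-02  4.74503e+01] 59797 chassis [-5.00000e-04  1.40000e-03  2.74756e+01] 5005 gaps0-3 [5.5 7.3 6.9 8.2] topz at holes [46.0, 47.6, 47.5, 48.6]
t 14.7 F [-1.5 -0.1  7.2] board [2.00000e-04 1.00000e-04 5.23759e+01] 28294 chassis [-3.00000e-04  1.00000e-04  3.20534e+01] 3709 gaps0-3 [7.4 7.4 7.3 7.3] topz at holes [52.4, 52.4, 52.4, 52.4]
```

>>> apply_moves:
  rows:
    - [0, 0, 0.8, 0, 0, 0]
    - [0, 0, 0.8, 0, 0, 0]
    - [0, 0, 0.8, 0, 0, 0]
    - [0, 0, 0.6, 0, 0, 0]
    - [0, 0, 0, 0, 0, 0]

```text
time: 15.32
tool_pos: [623.9, 248.3, 43.6]
tcp_rot: [180.0, 0.1, 177.5]
ft_force: [-0.1, -0.5, 6.3]
finger_gap: 0.0
grip_force: 3.2
```

```bash
python3 gaps.py
```

```text
t 15.325 F [-0.1 -0.5  6.3] board [-4.0500e-02 -7.4100e-02  4.7482e+01] 63206 chassis [-8.00000e-04  1.20000e-03  2.79322e+01] 5116 gaps0-3 [ 0.6  6.9  7.1 11.6] topz at holes [41.5, 47.8, 48.1, 52.5]
```

>>> apply_moves:
  rows:
    - [0, 0, -8, 0, 0, 0]
    - [0, 0, -20, 0, 0, 0]
    - [0, 0, -20, 0, 0, 0]
    - [44, -34, 0, 0, 0, 0]
    - [44, -34, 0, 0, 0, 0]

```text
time: 16.0
tool_pos: [532.2, 183.7, 92.5]
tcp_rot: [180.0, 0.1, 177.5]
ft_force: [1.6, -1.7, 0.6]
finger_gap: -0.2
grip_force: 0.0
```

```bash
python3 gaps.py
```

```text
t 16.0 F [ 1.6 -1.7  0.6] board [-4.05000e-02 -7.33000e-02  4.94096e+01] 15952 chassis [0.00000e+00 5.00000e-04 2.99208e+01] 2856 gaps0-3 [ 0.6  6.8  7.1 11.5] topz at holes [43.5, 49.7, 50.0, 54.4]
```

>>> apply_moves:
  rows:
    - [0, 0, 14, 0, 0, 0]
    - [0, 0, 14, 0, 0, 0]
    - [0, 0, 6, 0, 0, 0]
    - [0, 0, 2, 0, 0, 0]
    - [0, 0, 1, 0, 0, 0]

```text
time: 16.68
tool_pos: [532.5, 184.3, 53.9]
tcp_rot: [180.0, -0.0, 177.5]
ft_force: [-1.7, -0.7, 3.5]
finger_gap: 0.2
grip_force: 1.6
```

>>> apply_moves:
  rows:
    - [0, 0, 1, 0, 0, 0]
    - [0, 0, 1, 0, 0, 0]
    - [0, 0, 1, 0, 0, 0]
    - [0, 0, 1, 0, 0, 0]
    - [0, 0, 0, 0, 0, 0]

```text
time: 17.3
tool_pos: [532.9, 184.2, 50.6]
tcp_rot: [180.0, 0.1, 177.5]
ft_force: [-1.6, -1.6, 5.0]
finger_gap: 0.2
grip_force: 2.9
```

```bash
python3 gaps.py
```

```text
t 17.3 F [-1.6 -1.6  5. ] board [-2.76000e-02 -5.54000e-02  4.71788e+01] 20115 chassis [-5.00000e-04  3.00000e-04  2.90416e+01] 2919 gaps0-3 [0.9 5.6 5.4 8.7] topz at holes [42.9, 47.6, 47.5, 50.8]
```

>>> apply_moves:
  rows:
    - [0, 0, 1, 0, 0, 0]
    - [0, 0, 1, 0, 0, 0]
    - [0, 0, 1, 0, 0, 0]
    - [0, 0, 1, 0, 0, 0]
    - [0, 0, 0, 0, 0, 0]

```text
time: 17.98
tool_pos: [533.1, 184.0, 46.4]
tcp_rot: [180.0, 0.1, 177.5]
ft_force: [1.1, -2.0, 4.4]
finger_gap: -0.2
grip_force: 2.1
```

```bash
python3 gaps.py
```

```text
t 17.975 F [ 1.1 -2.   4.4] board [ 7.30000e-03 -6.68000e-02  4.40233e+01] 20136 chassis [-7.00000e-04  3.00000e-04  2.81011e+01] 3772 gaps0-3 [0.7 6.3 0.4 4.4] topz at holes [41.7, 47.3, 41.5, 45.5]
```

>>> apply_moves:
  rows:
    - [0, 0, 1, 0, 0, 0]
    - [0, 0, 1, 0, 0, 0]
    - [0, 0, 1, 0, 0, 0]
    - [0, 0, 1, 0, 0, 0]
    - [0, 0, 0, 0, 0, 0]

```text
time: 18.65
tool_pos: [532.5, 184.1, 41.9]
tcp_rot: [180.0, 0.1, 177.5]
ft_force: [1.3, -0.3, 3.9]
finger_gap: -0.0
grip_force: 2.2
```

```bash
python3 gaps.py
```

```text
t 18.65 F [ 1.3 -0.3  3.9] board [-6.00000e-04  6.00000e-04  4.16127e+01] 20196 chassis [-1.20000e-03  5.00000e-04  2.86118e+01] 3601 gaps0-3 [ 0.  0. -0. -0.] topz at holes [41.6, 41.5, 41.7, 41.6]
```

All four gaps read zero. I'm backing off to check it holds, then doing light confirming presses at 1 and 2.

>>> apply_moves:
  rows:
    - [0, 0, -10, 0, 0, 0]
    - [0, 0, -25, 0, 0, 0]
    - [0, 0, -10, 0, 0, 0]
    - [-44, -4, 0, 0, 0, 0]
    - [-44, -4, 0, 0, 0, 0]

```text
time: 19.32
tool_pos: [620.2, 172.4, 86.8]
tcp_rot: [180.0, -0.0, 177.5]
ft_force: [0.3, 1.2, 0.1]
finger_gap: -0.0
grip_force: 0.0
```

```bash
python3 gaps.py
```

```text
t 19.325 F [0.3 1.2 0.1] board [-3.00000e-04  3.00000e-04  4.28679e+01] 39954 chassis [-5.00000e-04  5.00000e-04  2.98941e+01] 6353 gaps0-3 [-0. -0. -0. -0.] topz at holes [42.9, 42.8, 42.9, 42.9]
```

>>> apply_moves:
  rows:
    - [0, 0, 15, 0, 0, 0]
    - [0, 0, 15, 0, 0, 0]
    - [0, 0, 9, 0, 0, 0]
    - [0, 0, 3, 0, 0, 0]
    - [0, 0, 1, 0, 0, 0]

```text
time: 20.0
tool_pos: [619.5, 172.4, 43.9]
tcp_rot: [180.0, 0.0, 177.5]
ft_force: [0.6, 0.1, -0.0]
finger_gap: -0.1
grip_force: 0.0
```

>>> apply_moves:
  rows:
    - [0, 0, 1.2, 0, 0, 0]
    - [0, 0, 1.2, 0, 0, 0]
    - [0, 0, 1.2, 0, 0, 0]
    - [0, 0, 1.2, 0, 0, 0]
    - [0, 0, 0, 0, 0, 0]

```text
time: 20.62
tool_pos: [620.6, 172.5, 40.6]
tcp_rot: [180.0, 0.1, 177.5]
ft_force: [-2.5, 0.1, 7.1]
finger_gap: -0.0
grip_force: 3.6
```

>>> apply_moves:
  rows:
    - [0, 0, 1, 0, 0, 0]
    - [0, 0, 1, 0, 0, 0]
    - [0, 0, 1, 0, 0, 0]
    - [0, 0, 0, 0, 0, 0]
    - [0, 0, 0, 0, 0, 0]

```text
time: 21.25
tool_pos: [620.6, 172.5, 38.1]
tcp_rot: [180.0, 0.1, 177.5]
ft_force: [-5.1, -0.5, 10.0]
finger_gap: 0.1
grip_force: 5.2
```

>>> apply_moves:
  rows:
    - [0, 0, -10, 0, 0, 0]
    - [0, 0, -25, 0, 0, 0]
    - [0, 0, -13, 0, 0, 0]
    - [44, 34, 0, 0, 0, 0]
    - [44, 34, 0, 0, 0, 0]

```text
time: 21.88
tool_pos: [534.3, 244.4, 84.4]
tcp_rot: [180.0, 0.1, 177.4]
ft_force: [-0.6, 1.6, 0.0]
finger_gap: -0.3
grip_force: 0.0
```

>>> apply_moves:
  rows:
    - [0, 0, 15, 0, 0, 0]
    - [0, 0, 15, 0, 0, 0]
    - [0, 0, 9, 0, 0, 0]
    - [0, 0, 3, 0, 0, 0]
    - [0, 0, 1, 0, 0, 0]

```text
time: 22.5
tool_pos: [535.3, 243.2, 41.2]
tcp_rot: [-180.0, -0.0, 177.4]
ft_force: [-4.8, -2.2, 8.9]
finger_gap: 0.0
grip_force: 4.2
```

>>> apply_moves:
  rows:
    - [0, 0, 1.2, 0, 0, 0]
    - [0, 0, 1.2, 0, 0, 0]
    - [0, 0, 1.2, 0, 0, 0]
    - [0, 0, 1.2, 0, 0, 0]
    - [0, 0, 0.5, 0, 0, 0]

```text
time: 23.12
tool_pos: [535.3, 243.2, 36.8]
tcp_rot: [-180.0, -0.0, 177.4]
ft_force: [-7.5, -2.3, 14.3]
finger_gap: -0.1
grip_force: 6.8
```

Enough: 14 N. Retreating and checking.

>>> apply_moves:
  rows:
    - [0, 0, -8, 0, 0, 0]
    - [0, 0, -25, 0, 0, 0]
    - [0, 0, -30, 0, 0, 0]
    - [0, 0, -30, 0, 0, 0]
    - [30, 0, -20, 0, 0, 0]

```text
time: 23.75
tool_pos: [507.0, 244.8, 150.8]
tcp_rot: [179.9, 0.2, 177.4]
ft_force: [-1.5, 0.6, -0.3]
finger_gap: 0.0
grip_force: 0.0
```

```bash
python3 gaps.py; python3 - <<'E'
from h import *
p,d=eyes.snapshot('wrist');q,_=eyes.snapshot('side')
o=np.vstack([p,cv2.resize(q[200:300,160:320],(640,400))])[:, :]
cv2.imwrite('pics/end.png',cv2.resize(o,(480,600))[:,:,::-1])
E
```

```text
t 23.75 F [-1.5  0.6 -0.3] board [0.00000e+00 4.00000e-04 4.28983e+01] 9105 chassis [-1.00000e-03  1.00000e-04  2.98644e+01] 2156 gaps0-3 [ 0.1  0.1 -0.  -0. ] topz at holes [42.9, 42.9, 42.9, 42.9]
```

View pics/end.png

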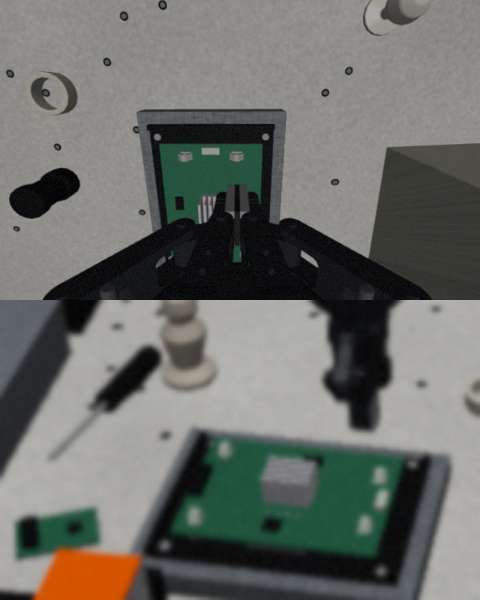

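The picture shows the board flat and home, with all four studs through it at (225,450), (195,515), (380,475) and (365,523). The tape, lens and figurine are where they were. Handing in.

```bash
python3 -c "
from bench import job;print(job.hand_in())"
```

```text
the job is handed in; nothing more can be done
None
```

The large green board was seated on all four standoffs (gaps measured within 0.1 mm) and held there after the last press; the highest press reading was about 14 N, it tipped about 5° at most, standoffs 1 and 2 went home while I pressed beside 3, tape, lens and figurine were left alone, and I handed in at about 24 s with no verdict returned.

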